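# Bring the rook round on the piece carousel

## Robot

A 6-joint arm with a two-finger parallel gripper is mounted at the origin on the work surface. World frame = base frame: x ahead of the robot, y to its left, z up, the work surface at z = 0. Lengths are in mm, angles in rad, forces in N, time in s.
With the tool pointing down it reaches from about 300 to 775 mm from the base axis. Payload 14.6 kg.
Tool frame: the origin (TCP) lies on the front face of the gripper's body, between the roots of the fingers; the fingertips stand 97 mm ahead of it and the grasp point (between the pads) lies 78 mm ahead of it; z points along the fingers, y is the direction in which the jaws open and shut (so a half turn about z gives the same grasp; the last joint's range is limited). The gripper opens to 94 mm and grips with 3 to 60 N. Pads are 16 mm wide; open, the fingers measure 119 mm over their backs; the gripper's body (75 mm by 177 mm) begins 78 mm behind the grasp point.
Start: joints at [-1.182, 0.3, 1.521, -0, 1.321, -0.067], TCP at [242.092, -493.844, 302.646] pointing down, gripper open.
Joint ranges: [-3.03, 3.03], [-0.79, 2.21], [0.23, 2.52], [-1.04, 4.18], [0, 3.07], [-2.55, 2.55]. Speed limits (rad/s): [2.22, 2.22, 2.57, 3.14, 3.14, 3.14].

## Interface

Orientations are given as [roll, pitch, yaw] about the fixed x, y, z axes, in that order (R = Rz(yaw) Ry(pitch) Rx(roll)).
In Python, from cell import manip, eyes, finder gives the robot as it stands.
- The arm moves only by the tool drive_tool, never from a script. Its argument "rows" is a list of rows, each an object with "offset": the shift along the tool's x, y, z in mm, a list of three; "spin": the turn about the tool's z in degrees; "jaw": the finger opening in mm, from 0 to 94. In form: [{"offset": [dx, dy, dz], "spin": spin, "jaw": jaw}, ...]. A call has 1 to 20 rows; each row shifts and turns the commanded pose from where the row before left it, along the tool's axes as they then stand; what a row does not reach is not made up. A row lasts 1/10 s, in which the tool goes at most 50 mm and 8.59 degrees, less where a joint would pass 70% of its speed; a pose out of reach is approached as far as the arm can. A call is refused whole if a number of a shift passes 50 or a number of a turn 8.59, either way. A call with a gripper value outside its range is refused whole. The fingers move at their own pace and stop on an object; "force" is the grip in N (left out, the last holds). Time passes only in rows, so rows that do not move let the fingers close. It gives the time, the measured TCP pose, the force and the opening at its end, in the units of the state.
- manip.read_state(): the state, without advancing time (a new reading comes with each control period).
- eyes.camera(name): name is "scene" or "side" or "wrist"; returns a dict with "color" (400x640x3 uint8, blue, green, red), "depth" (400x640 float32, mm along the optical axis (not along the pixel's ray), 0 where there is no reading), "vfov" (degrees; the focal length in pixels is half the picture's height over the tangent of half this angle, whatever the lens; pixels are square), "cx", "cy" (the principal point, pixels), "rvec" (rotation vector, rad) and "tvec" (3), from world to camera coordinates, as OpenCV has them. Camera axes: x right, y down, z forward; pixel columns grow to the right and rows downward; lengths in mm; the calibration is good to about 2 mm. A picture is of the moment at which its call begins.
- manip.sign_off(): hands the job in, once; it reports no verdict.
Trained networks look in the newest picture that a camera, given by its name, has taken for a name from the list of things; names that differ only in an ending like _2 or _b are one class to them, and where a whole thing is asked for, a point or a joint stands for the part that bears it (a point fixed in the world has none). Each returns a list of dicts, best first, with "p" (0 to 1); they miss things now and then, are a little off and sometimes report something else, mostly with a low value. They report only what shows in the picture. A call takes as long as a camera call. They do not tell look-alikes from the thing itself.
- finder.find_in(camera, target): "uv" ([column, row] in pixels, amid what is visible of it).
The state is a dict: "clock": time; "joints": joint angles; "qd": joint speeds; "effort": joint torques, N m; "eef_pos": TCP position; "eef_rot": TCP orientation; "wrist_force": force on the tool from outside, world axes, zero at the start; "moment": the same for the moment, N m; "finger_gap": finger opening in mm.
Only numpy, scipy, OpenCV 4.12 (cv2) and the standard library are available. Lean on these libraries where they do the work, as an engineer would, in place of code of your own. Each camera call takes 0.05 s, during which the arm holds its last target. There are 200 camera calls.

## Task

Push the rim posts of the piece carousel to turn it until the pale boxwood rook stands squarely behind the brass pointer at the carousel's front. All four chess pieces must ride round standing, without the robot touching or lifting them; leave everything else on the table where it is.

Things in the scene. Friction and masses are not known exactly. Their poses are not given: they have to be found in the camera images.
- rook: The pale boxwood rook (castle-shaped, 54 mm tall, foot diameter 34 mm), the only pale piece. Loose; stands on the carousel's disc about 50 to 64 mm from the turning axis and rides round with it. Origin: centre of its underside, z up.
- carousel_foot: Fixed foot of the piece carousel (turntable). Origin: on the table, on the vertical turning axis, z up. Its own -x axis is the carousel's front: a flat brass pointer tongue, 28 mm wide, 10 mm high, sticks out there from under the disc to 180 mm from the axis, ending in a point. The carousel may stand turned: read the front from the foot.
- carousel (a joint): Turning angle (rad) of the carousel's disc on its foot, positive counter-clockwise from above; turns either way over a full turn (stops at +-12.5). Disc: mahogany with green top, diameter 264 mm, its top 32 mm above the table. About 2 N sideways on a rim post turns it; it has friction and stays where left. At value q, post k is at angle q + k*60 degrees from the foot's x axis.
- post0 (a point): Centre of the top of rim post k = 0. Six upright round brass posts, diameter 12 mm, stand on the disc near its rim, axes 120 mm from the turning axis, 60 degrees apart; tops 60 mm above the table, 28 mm above the disc. Turns with the disc.
- king_a: One of two black lacquered king pieces, 81 mm tall with a small cross on top, foot diameter 36 mm. Loose, stands on the carousel's disc about 50 to 64 mm from the axis; must not be touched. Origin: centre of its underside, z up.
- king_b: The other black king, same as king_a. Loose, stands on the carousel's disc about 50 to 64 mm from the axis; must not be touched. Origin: centre of its underside, z up.
- bishop: Black bishop piece, 66 mm tall, foot diameter 32 mm. Loose, stands on the carousel's disc about 50 to 64 mm from the axis; must not be touched. Origin: centre of its underside, z up.
- set_box: Mahogany set box with brass latch, hook undone, 150 x 300 x 75 mm high, loose on the table beyond the carousel. Origin: centre of its underside; short side along its x. To be left alone.
- chess_clock: Wooden two-dial chess clock, 60 x 190 x 110 mm high, loose on the table to the right. Origin: centre of its underside. To be left alone.
- ashtray: White porcelain ashtray, diameter 120, 30 mm high, loose on the table to the left. Origin: centre of its underside. To be left alone.
- mug: Blue mug, diameter 80, 90 mm high, handle at its +y, loose on the table to the left. Origin: centre of its underside. To be left alone.
Mind the look-alikes: they are no part of the job. What is shaped like the king_a but red is not meant. Leave any purple look-alike of the bishop alone.

How it is judged:
By the outcome, as a careful person would: the job done as asked, in the order asked, and still so for the second after the job is handed in, with the robot touching nothing.
It also fails if it takes over 58 s, if anything falls off the work surface, if the arm or the gripper's body presses on something with over 40 N, if the wrist force passes 120 N, or if a joint passes its speed limit or range.

## Working session

There is one attempt and no reset: what is moved stays moved. The work goes in short steps, Python scripts to look and compute and a tool call to move; the robot and the scene stay as the last step left them, time stands still between calls to the robot, and variables do not carry over. Pictures are saved under pics/ and viewed, about 8 in all and at most 12, crops included, and the job is handed in when it is done.

Besides the shell and the picture viewer there is one more tool, called after ">>>" as name(argument=value, ...) on one line, values as JSON. drive_tool: Moves the arm, as the interface text tells. Its arguments: {"type":"object","properties":{"rows":{"type":"array","items":{"type":"object","properties":{"offset":{"type":"array","items":{"type":"number"}},"spin":{"type":"number"},"jaw":{"type":"number"}}}},"force":{"type":"number"}},"required":["rows"]}

```bash
mkdir -p pics
cat > h.py <<'E'
import numpy as np,cv2
from cell import manip,eyes,finder
def shot(n):
    c=eyes.camera(n); c['R']=cv2.Rodrigues(np.array(c['rvec'],float))[0]; c['t']=np.array(c['tvec'],float).ravel()
    c['f']=200/np.tan(np.radians(c['vfov'])/2); return c
def ray(c,uv):
    d=np.array([(uv[0]-c['cx'])/c['f'],(uv[1]-c['cy'])/c['f'],1]); return -c['R'].T@c['t'], c['R'].T@d
def onz(c,uv,z):
    o,d=ray(c,uv); return o+d*(z-o[2])/d[2]
def proj(c,P):
    p=np.atleast_2d(P)@c['R'].T+c['t']; return p[:,:2]/p[:,2:]*c['f']+[c['cx'],c['cy']]
def cloud(c):
    v,u=np.mgrid[0:400,0:640]; z=c['depth']; p=np.stack([(u-c['cx'])/c['f']*z,(v-c['cy'])/c['f']*z,z],-1)
    return (p-c['t'])@c['R']
E
python3 - <<'E'
from h import *
s=manip.read_state(); print(s)
for n in('scene','side'):
    c=shot(n); cv2.imwrite(f'pics/{n}0.png',c['color']); print(n,-c['R'].T@c['t'],c['R'][2])
    for t in('rook','carousel_foot','carousel','post0','king_a','bishop'):
        for r in finder.find_in(n,t)[:7]: print(t,round(r['p'],2),np.round(r['uv']),np.round(onz(c,r['uv'],{'post0':60,'rook':59}.get(t,32))))
E
```

```text
{'clock': 0.0, 'joints': array([-1.18158240e+00,  3.00482599e-01,  1.52157791e+00, -2.66890550e-05,
        1.32070651e+00, -6.65932440e-02]), 'qd': array([ 0.00023497, -0.00154684, -0.00075762,  0.00025158,  0.00024211,
       -0.00113263]), 'effort': array([-7.69614617e-04, -5.31814742e+01, -3.52738738e+01,  7.06952135e-02,
        2.44734687e-02, -1.14033664e-04]), 'eef_pos': array([ 242.04252291, -493.71067843,  302.08130032]), 'eef_rot': array([-3.14041917e+00, -5.23531066e-05,  4.55813764e-01]), 'wrist_force': array([-0.79156818,  0.08625731,  0.1306716 ]), 'moment': array([0.01654335, 0.01558514, 0.02228482]), 'finger_gap': 93.87594735733124}
scene [1121.65227765 -595.10054286 1152.26092819] [-0.37937596  0.42388183 -0.82243424]
carousel_foot 0.73 [308. 191.] [559.  -2.  32.]
carousel 0.95 [311. 190.] [561.   8.  32.]
post0 0.84 [311. 194.] [585. -19.  60.]
post0 0.54 [415. 142.] [700. 354.  60.]
king_a 0.68 [324. 177.] [560.  70.  32.]
king_a 0.42 [300. 170.] [483.  41.  32.]
bishop 0.51 [317. 200.] [600.  -9.  32.]
bishop 0.22 [310. 195.] [572.  -9.  32.]
side [ 40.68049087 820.03202405 919.25167553] [ 0.43511054 -0.63308316 -0.64022225]
rook 0.51 [350. 204.] [534. -46.  59.]
carousel_foot 0.76 [335. 227.] [532.  33.  32.]
post0 0.73 [420. 145.] [ 500. -420.   60.]
post0 0.62 [332. 225.] [527.  55.  60.]
king_a 0.82 [286. 287.] [514. 269.  32.]
king_a 0.71 [346. 229.] [505.  21.  32.]
king_a 0.55 [318. 225.] [575.  51.  32.]
king_a 0.54 [333. 228.] [533.  38.  32.]
bishop 0.62 [324. 205.] [608. -27.  32.]
```

View pics/scene0.png

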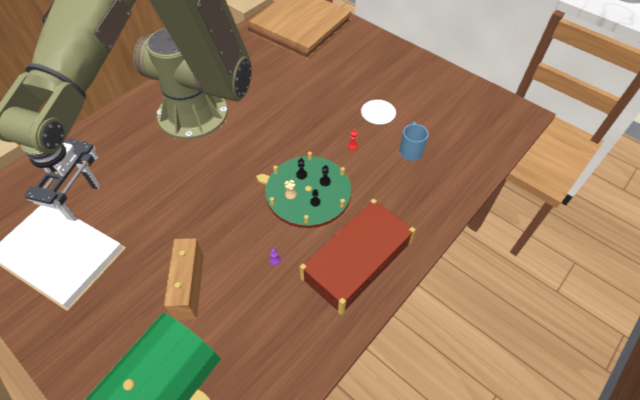

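View pics/side0.png

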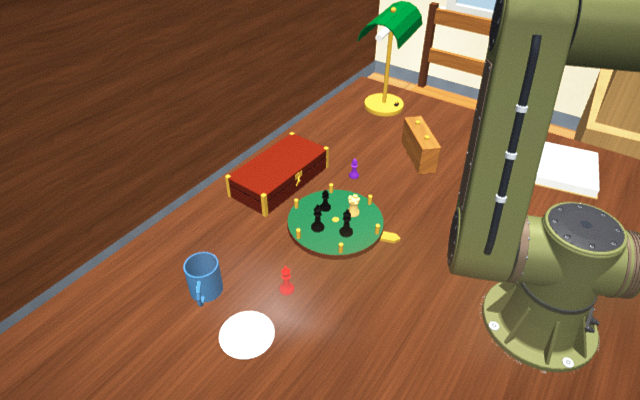

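The carousel is near (310,190) in the scene view and (335,222) in the side view. The pointer tip shows at (258,179) and (400,238), and the rook at (290,188) and (353,204). I'll measure these precisely.

```bash
cat > m.py <<'E'
from h import *
def measure(n,save=None):
    c=shot(n); hsv=cv2.cvtColor(c['color'],cv2.COLOR_BGR2HSV); H,S,V=[hsv[...,i].astype(int) for i in range(3)]
    P=cloud(c)
    near=(np.hypot(P[...,0]-555,P[...,1]-5)<220)&(c['depth']>0)
    g=((H>60)&(H<90)&(S>100)&near).astype(np.uint8)
    q=max(cv2.findContours(g,0,1)[0],key=cv2.contourArea)
    hull=cv2.convexHull(q).reshape(-1,2)
    W=np.array([onz(c,p,32)[:2] for p in hull]); 
    (x,y),r=cv2.minEnclosingCircle(W.astype(np.float32)); print(n,'disc',round(x),round(y),r)
    br=((H>15)&(H<33)&(S>120)&(V>110)&near).astype(np.uint8)
    k,l,st,ce=cv2.connectedComponentsWithStats(br)
    for i in range(1,k):
        if st[i,4]<6: continue
        m=l==i; w60=onz(c,ce[i],46)[:2]; w5=onz(c,ce[i],10)[:2]
        f=lambda w:(round(float(np.hypot(w[0]-x,w[1]-y))),round(float(np.degrees(np.arctan2(w[1]-y,w[0]-x))),1))
        print(' brass',st[i,4],np.round(ce[i]),'z46 r,ang',f(w60),'z10',f(w5),'medz',np.round(np.median(P[m][:,2])))
    pa=((S<130)&(V>150)&(H<40)&near&(P[...,2]>36)).astype(np.uint8)
    p=P[pa>0]; 
    if len(p): print(' pale',len(p),np.median(p,0),'rel ang',np.degrees(np.arctan2(np.median(p[:,1])-y,np.median(p[:,0])-x)))
    if save:
        a,b=hull.min(0)-30,hull.max(0)+30; a=np.maximum(a,0)
        cv2.imwrite(save,cv2.resize(c['color'][a[1]:b[1],a[0]:b[0]],None,fx=5,fy=5,interpolation=2)[:600,:800]); print(' crop',a,b)
    return c,P
if __name__=='__main__':
    measure('scene','pics/s1.png'); measure('side','pics/d1.png')
E
python3 m.py
```

```text
scene disc 551 4 128.25930786132812
 brass 24 [309. 154.] z46 r,ang (125, 129.7) z10 (156, 130.4) medz 51.0
 brass 23 [275. 168.] z46 r,ang (124, -171.7) z10 (145, 179.6) medz 44.0
 brass 24 [342. 170.] z46 r,ang (122, 70.4) z10 (140, 80.3) medz 49.0
 brass 37 [261. 178.] z46 r,ang (147, -149.7) z10 (160, -159.2) medz 3.0
 brass 14 [373. 200.] z46 r,ang (200, 25.8) z10 (200, 33.1) medz 37.0
 brass 11 [272. 202.] z46 r,ang (121, -109.3) z10 (115, -121.3) medz 46.0
 brass 13 [342. 204.] z46 r,ang (121, 8.7) z10 (112, 20.1) medz 46.0
 brass 14 [306. 220.] z46 r,ang (122, -50.3) z10 (99, -51.4) medz 46.0
 pale 245 [532.90673874 -47.22249168  59.00664404] rel ang -109.74312073162618
 crop [236 127] [379 254]
side disc 549 6 129.774658203125
 brass 62 [298. 177.] z46 r,ang (201, -23.2) z10 (243, -28.6) medz 55.0
 brass 42 [330. 187.] z46 r,ang (122, -50.5) z10 (166, -52.3) medz 46.0
 brass 142 [264. 205.] z46 r,ang (202, 22.0) z10 (220, 11.8) medz 41.0
 brass 43 [370. 199.] z46 r,ang (122, -109.9) z10 (155, -98.3) medz 47.0
 brass 40 [296. 202.] z46 r,ang (121, 8.2) z10 (147, -6.0) medz 48.0
 brass 58 [353. 207.] z46 r,ang (60, -110.9) z10 (92, -90.9) medz 61.0
 brass 29 [335. 219.] z46 r,ang (14, 124.1) z10 (25, -59.3) medz 33.0
 brass 43 [377. 229.] z46 r,ang (120, -170.5) z10 (116, -152.1) medz 50.0
 brass 49 [298. 233.] z46 r,ang (119, 69.3) z10 (105, 52.0) medz 50.0
 brass 195 [389. 237.] z46 r,ang (160, -175.9) z10 (153, -162.7) medz 8.0
 brass 41 [340. 247.] z46 r,ang (120, 129.6) z10 (86, 133.1) medz 53.0
 pale 159 [518.54269598 -39.05914366  75.89830265] rel ang -123.44560143672103
 crop [258 160] [412 284]
```

View pics/s1.png

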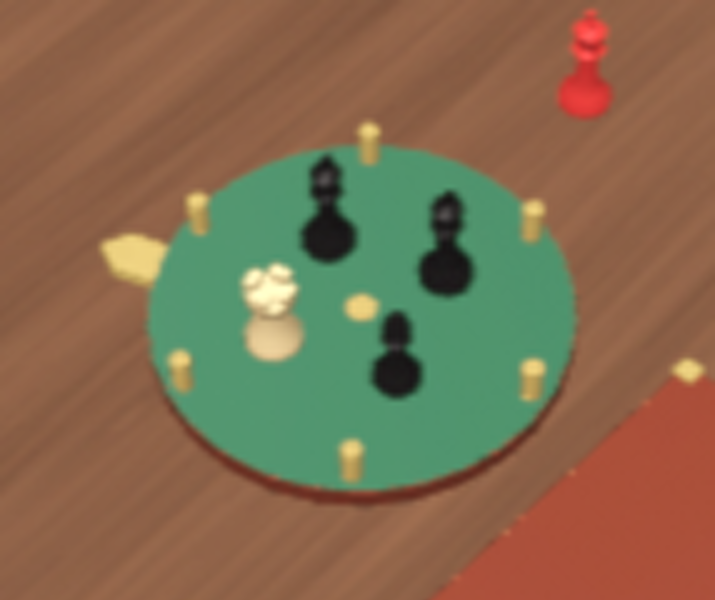

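>>> drive_tool(rows=[{"offset": [0,0,0],"spin": -7.4,"jaw": 60},{"offset": [0,0,0],"spin": -7.4,"jaw": 40},{"offset": [0,0,0],"spin": -7.4,"jaw": 24},{"offset": [0,0,0],"spin": -7.4,"jaw": 24},{"offset": [0,0,0],"spin": -7.4,"jaw": 24},{"offset": [0,0,0],"spin": -7.4,"jaw": 24},{"offset": [34,9,0],"spin": 0,"jaw": 24},{"offset": [35,9,0],"spin": 0,"jaw": 24},{"offset": [35,9,0],"spin": 0,"jaw": 24},{"offset": [35,9,0],"spin": 0,"jaw": 24},{"offset": [35,9,0],"spin": 0,"jaw": 24},{"offset": [35,9,0],"spin": 0,"jaw": 24},{"offset": [35,9,0],"spin": 0,"jaw": 24},{"offset": [35,9,0],"spin": 0,"jaw": 24},{"offset": [35,9,0],"spin": 0,"jaw": 24},{"offset": [35,9,0],"spin": 0,"jaw": 24},{"offset": [35,9,0],"spin": 0,"jaw": 24},{"offset": [35,10,0],"spin": 0,"jaw": 24},{"offset": [35,10,0],"spin": 0,"jaw": 24}])

```text
clock: 2.7
eef_pos: [506.4, -104.1, 302.8]
eef_rot: [3.141, -0.0, 1.231]
wrist_force: [-0.0, -0.8, 0.6]
finger_gap: 24.2
```

Run:
```python
from h import *
s=manip.read_state(); print(s['clock'],s['eef_pos'],s['eef_rot'],s['finger_gap'])
c=shot('wrist'); im=c['color'].copy(); print(-c['R'].T@c['t'],c['R'][2])
cv2.imwrite('pics/w1.png',im)
```

```text
2.7 [ 506.40153673 -104.13472242  302.8002338 ] [ 3.14125959e+00 -1.92765925e-05  1.23080335e+00] 24.18353756665843
[528.02992122 -39.94434404 384.90372955] [-0.07836837 -0.22210163 -0.97186895]
```

View pics/w1.png

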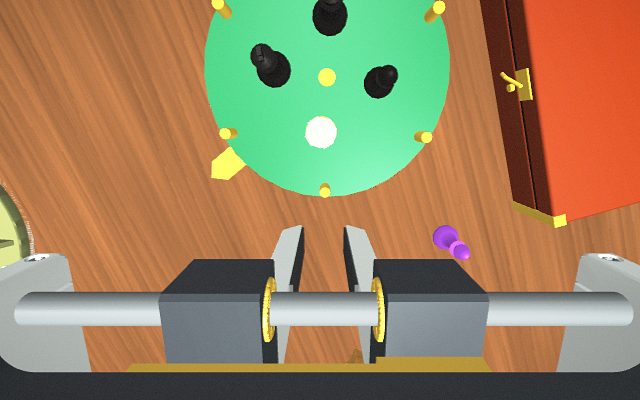

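The wrist view shows the hub at (327,77), the rook at (321,132), the pointer at (227,165) and the near post at (325,190).

```bash
cat > w.py <<'E'
from h import *
from scipy.optimize import least_squares
def go(save=None):
    c=shot('wrist'); im=c['color']; hsv=cv2.cvtColor(im,cv2.COLOR_BGR2HSV); H,S,V=[hsv[...,i].astype(int) for i in range(3)]
    if save: cv2.imwrite(save,im)
    g=((H>55)&(H<90)&(S>80)).astype(np.uint8); q=max(cv2.findContours(g,0,1)[0],key=cv2.contourArea)
    hu=cv2.convexHull(q).reshape(-1,2); hu=hu[(hu[:,1]>2)&(hu[:,1]<250)]
    W=np.array([onz(c,p,32)[:2] for p in hu]); r=least_squares(lambda p:np.hypot(*(W-p[:2]).T)-p[2],[550,5,132],loss='soft_l1'); ax=r.x[:2]; print('disc',r.x)
    f=lambda w:(round(float(np.hypot(*(w-ax))),1),round(float(np.degrees(np.arctan2(*(w-ax)[::-1]))),1))
    P=cloud(c)
    m=((H>20)&(H<35)&(S>150)&(V>130)).astype(np.uint8); k,l,st,ce=cv2.connectedComponentsWithStats(m)
    for i in range(1,k):
        if st[i,4]<30 or ce[i][1]>260: continue
        z=np.median(P[l==i][:,2]); pts=np.argwhere(l==i)[:,::-1]
        if z<20:
            Q=np.array([onz(c,p,10)[:2] for p in pts]); d=Q-ax; rr=np.hypot(*d.T); t=d[rr.argmax()]
            print('pointer tip',f(ax+t),'centroid',f(Q.mean(0)))
            for lo,hi in((135,145),(145,155),(155,165)):
                s=(rr>lo)&(rr<hi)
                if s.sum()>3:
                    a=np.degrees(np.arctan2(d[s,1],d[s,0])); print('  band',lo,(a.min()+a.max())/2,a.max()-a.min())
        else:
            top=P[l==i]; top=top[top[:,2]>np.percentile(top[:,2],70)-3]; print('brass',st[i,4],np.round(ce[i]),'z',round(float(top[:,2].max()),1),f(top[:,:2].mean(0)),np.round(top[:,:2].mean(0)))
    m=((S<90)&(V>150)).astype(np.uint8)&(P[...,2]>36)&(P[...,2]<100)&(np.hypot(P[...,0]-ax[0],P[...,1]-ax[1])<85)
    p=P[m>0]; p=p[p[:,2]>p[:,2].max()-8]; (x,y),rad=cv2.minEnclosingCircle(p[:,:2].astype(np.float32))
    print('rook top',len(p),p[:,2].max(),rad,f(np.array([x,y])),'mean',f(p[:,:2].mean(0)))
    hub=onz(c,[327,77],33); return c
if __name__=='__main__':
    import sys; go(*sys.argv[1:])
E
python3 w.py
```

```text
disc [548.23680291   6.5480199  130.57877564]
brass 255 [221.  11.] z 384.9 (117.1, 130.0) [473.  96.]
brass 250 [434.  16.] z 384.9 (118.0, 9.2) [665.  25.]
brass 131 [325.  81.] z 384.9 (1.0, -160.9) [547.   6.]
brass 488 [519.  88.] z 384.9 (194.4, -22.6) [728. -68.]
brass 126 [228. 136.] z 384.9 (117.7, -170.1) [432. -14.]
brass 119 [421. 140.] z 61.3 (118.5, -50.8) [623. -85.]
pointer tip (156.1, -161.7) centroid (145.1, -160.5)
  band 135 -160.6117157534672 4.800300153496067
  band 145 -160.4228435109721 2.8495180123035198
pointer tip (178.6, -161.3) centroid (169.4, -162.3)
  band 155 -163.4118566974072 5.13205650019836
brass 68 [323. 192.] z 384.9 (115.9, -110.9) [ 507. -102.]
brass 471 [538. 219.] z 384.9 (280.3, -51.0) [ 725. -211.]
rook top 306 87.94458155495201 14.85009479522705 (57.2, -115.8) mean (57.2, -115.6)
```

>>> drive_tool(rows=[{"offset": [-2,0,30],"spin": 0.6,"jaw": 24},{"offset": [0,0,35],"spin": 0,"jaw": 24},{"offset": [0,0,30],"spin": 0,"jaw": 24},{"offset": [0,0,0],"spin": 0,"jaw": 24}])

```text
clock: 3.2
eef_pos: [503.6, -107.5, 204.5]
eef_rot: [-3.135, 0.001, 1.22]
wrist_force: [0.1, 0.7, 0.2]
finger_gap: 23.9
```

```bash
python3 - <<'E'
from h import *
s=manip.read_state(); print(s['eef_pos'],s['eef_rot'])
c=shot('side'); cv2.imwrite('pics/sd.png',cv2.resize(c['color'][130:270,270:450],None,fx=4,fy=4))
E
python3 w.py pics/w2.png
```

```text
[ 503.5728427  -107.50555542  204.45000657] [-3.13539698e+00  5.20396999e-04  1.21988949e+00]
disc [548.25344775   6.65871766 130.80330789]
brass 1352 [609.  56.] z 289.1 (193.8, -22.8) [727. -68.]
brass 457 [328.  52.] z 289.1 (0.6, -114.7) [548.   6.]
brass 128 [587.  63.] z 43.4 (194.0, -22.9) [727. -69.]
brass 396 [191. 132.] z 61.7 (119.4, -170.1) [431. -14.]
brass 401 [464. 134.] z 61.6 (119.4, -50.8) [624. -86.]
pointer tip (179.7, -160.9) centroid (156.2, -160.8)
  band 135 -160.8010963414706 11.505910734828149
  band 145 -160.71504796501225 11.147782598255105
  band 155 -160.71543977667042 10.437540582109989
brass 254 [326. 209.] z 289.1 (118.8, -110.5) [ 507. -105.]
brass 810 [608. 236.] z 289.1 (277.6, -51.6) [ 721. -211.]
rook top 691 87.98118516092863 15.029149055480957 (57.4, -115.6) mean (57.1, -115.6)
```

View pics/w2.png

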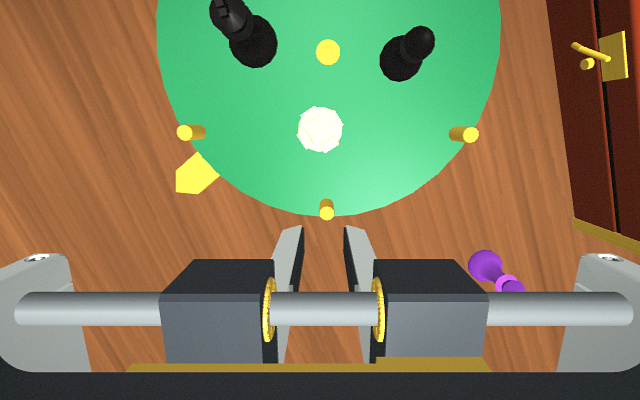

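>>> drive_tool(rows=[{"offset": [2,2,0],"spin": 0,"jaw": 24},{"offset": [0,0,25],"spin": 0,"jaw": 24},{"offset": [0,0,25],"spin": 0,"jaw": 24},{"offset": [0,0,16],"spin": 0,"jaw": 24},{"offset": [0,0,0],"spin": 0,"jaw": 18},{"offset": [0,0,0],"spin": 0,"jaw": 16},{"offset": [0,0,0],"spin": 0,"jaw": 16}])

```text
clock: 4.0
eef_pos: [508.3, -106.4, 143.3]
eef_rot: [3.139, -0.0, 1.22]
wrist_force: [0.2, -0.6, -0.5]
finger_gap: 15.8
```

```bash
python3 w.py pics/w3.png
```

```text
disc [548.2692293    6.64485614 130.90742286]
brass 867 [322.  31.] z 225.4 (0.6, -115.3) [548.   6.]
brass 888 [137. 139.] z 61.8 (119.0, -170.1) [431. -14.]
brass 858 [506. 142.] z 225.4 (118.4, -51.0) [623. -85.]
pointer tip (179.5, -160.8) centroid (157.6, -160.8)
  band 135 -160.62952117160137 11.565894409136575
  band 145 -160.69950337007612 11.197996822435385
  band 155 -160.68962034442842 10.551287823291773
brass 526 [321. 241.] z 61.5 (119.4, -110.5) [ 506. -105.]
pointer tip (281.9, -52.3) centroid (273.6, -51.6)
rook top 1384 88.42922876923731 15.079635620117188 (57.3, -115.8) mean (57.1, -115.6)
```

View pics/w3.png

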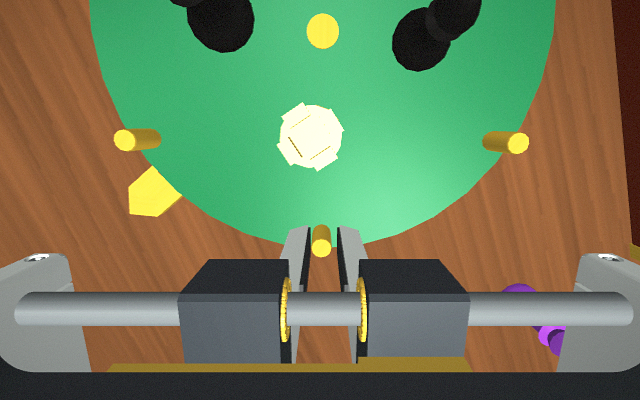

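>>> drive_tool(rows=[{"offset": [0,0,4],"spin": 0,"jaw": 16},{"offset": [0,-2.1,0],"spin": 1,"jaw": 16},{"offset": [0.1,-4.2,0],"spin": 2,"jaw": 16},{"offset": [0.1,-5.2,0],"spin": 2.5,"jaw": 16},{"offset": [0.1,-5.2,0],"spin": 2.5,"jaw": 16},{"offset": [0.1,-5.2,0],"spin": 2.5,"jaw": 16},{"offset": [0.1,-5.2,0],"spin": 2.5,"jaw": 16},{"offset": [0.1,-5.2,0],"spin": 2.5,"jaw": 16},{"offset": [0.1,-5.2,0],"spin": 2.5,"jaw": 16},{"offset": [0.1,-5.2,0],"spin": 2.5,"jaw": 16},{"offset": [0.1,-5.2,0],"spin": 2.5,"jaw": 16},{"offset": [0,0,0],"spin": 0,"jaw": 16}])

```text
clock: 5.25
eef_pos: [466.7, -81.1, 137.8]
eef_rot: [-3.142, 0.0, 0.818]
wrist_force: [0.7, 0.1, -0.2]
finger_gap: 15.8
```

```bash
python3 w.py pics/w4.png
```

```text
disc [548.33051794   6.46515103 130.85347175]
brass 938 [324.  27.] z 219.9 (0.3, -139.2) [548.   6.]
brass 940 [516. 138.] z 219.9 (117.4, -73.2) [ 582. -106.]
brass 943 [135. 142.] z 219.9 (118.7, 167.8) [432.  31.]
pointer tip (172.5, -163.5) centroid (153.2, -161.3)
  band 135 -160.79224501866844 11.278239288006631
  band 145 -160.81384098075426 11.047194276337024
  band 155 -160.8280678568586 10.3165377120269
brass 579 [326. 244.] z 219.9 (119.2, -132.6) [468. -81.]
rook top 1492 88.3872032789452 15.125848770141602 (57.4, -137.9) mean (57.0, -137.7)
```

>>> drive_tool(rows=[{"offset": [0,-2.1,0],"spin": 1,"jaw": 16},{"offset": [0.1,-4.2,0],"spin": 2,"jaw": 16},{"offset": [0.1,-5.2,0],"spin": 2.5,"jaw": 16},{"offset": [0.1,-5.2,0],"spin": 2.5,"jaw": 16},{"offset": [0.1,-5.2,0],"spin": 2.5,"jaw": 16},{"offset": [0.1,-5.2,0],"spin": 2.5,"jaw": 16},{"offset": [0.1,-5.2,0],"spin": 2.5,"jaw": 16},{"offset": [0.1,-5.2,0],"spin": 2.5,"jaw": 16},{"offset": [0.1,-4.2,0],"spin": 2,"jaw": 16},{"offset": [0.1,-4.2,0],"spin": 2,"jaw": 16},{"offset": [0,-2.1,0],"spin": 1,"jaw": 16},{"offset": [0,0,0],"spin": 0,"jaw": 16}])

```text
clock: 6.5
eef_pos: [439.3, -42.5, 137.7]
eef_rot: [-3.142, -0.0, 0.417]
wrist_force: [0.1, 0.7, 0.6]
finger_gap: 16.1
```

```bash
python3 w.py pics/w5.png
```

```text
disc [548.30714875   6.39542736 130.88084368]
brass 927 [323.  27.] z 219.8 (0.4, -161.6) [548.   6.]
brass 946 [517. 137.] z 219.8 (118.0, -95.7) [ 537. -111.]
brass 942 [135. 143.] z 219.8 (118.2, 145.4) [451.  74.]
brass 1146 [321. 257.] z 219.8 (118.7, -155.3) [440. -43.]
rook top 1498 88.19053719294166 14.969182968139648 (57.2, -160.2) mean (56.9, -160.2)
```

View pics/w5.png

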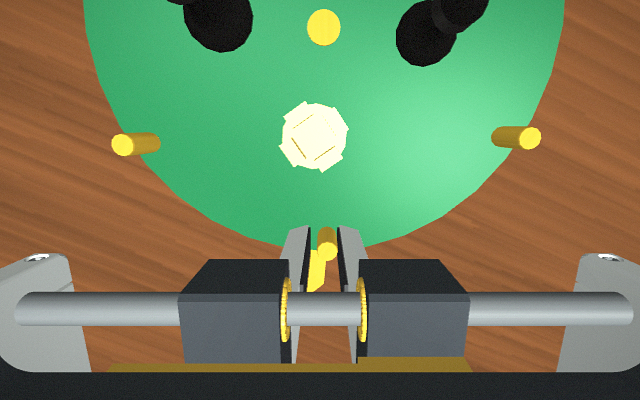

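>>> drive_tool(rows=[{"offset": [0,-1.2,0],"spin": 0.6,"jaw": 16},{"offset": [0,0,0],"spin": 0,"jaw": 16},{"offset": [0,0,0],"spin": 0,"jaw": 22},{"offset": [0,0,0],"spin": 0,"jaw": 26},{"offset": [0,0,0],"spin": 0,"jaw": 26},{"offset": [0,0,-15],"spin": 0,"jaw": 26},{"offset": [0,0,-30],"spin": 0,"jaw": 26},{"offset": [0,0,-30],"spin": 0,"jaw": 26},{"offset": [-10,0,-30],"spin": 0,"jaw": 26},{"offset": [-30,0,-30],"spin": 0,"jaw": 26},{"offset": [-40,0,-30],"spin": 0,"jaw": 26},{"offset": [0,0,0],"spin": 0,"jaw": 26}])

```text
clock: 7.75
eef_pos: [363.7, -74.0, 306.3]
eef_rot: [3.137, -0.005, 0.406]
wrist_force: [0.9, -0.1, -0.7]
finger_gap: 25.7
```

```bash
python3 w.py pics/w6.png; python3 -c "
from m import *
measure('side','pics/d6.png')"
```

```text
disc [548.39164358   6.62457077 130.81284444]
brass 165 [424.  50.] z 388.7 (118.6, -97.0) [ 534. -111.]
brass 165 [222.  54.] z 388.7 (119.0, 145.7) [450.  74.]
brass 70 [630. 213.] z 101.0 (370.5, -102.5) [ 468. -355.]
brass 243 [633. 240.] z 388.7 (393.0, -105.1) [ 446. -373.]
rook top 384 88.79603926758199 15.024296760559082 (57.3, -160.7) mean (57.4, -160.6)
side disc 549 6 129.77169799804688
 brass 8 [412. 134.] z46 r,ang (492, -88.8) z10 (546, -86.7) medz 320.0
 brass 63 [298. 177.] z46 r,ang (201, -23.3) z10 (243, -28.6) medz 55.0
 brass 44 [320. 189.] z46 r,ang (122, -36.0) z10 (165, -41.2) medz 46.0
 brass 42 [362. 193.] z46 r,ang (123, -95.1) z10 (161, -86.6) medz 46.0
 brass 145 [264. 204.] z46 r,ang (202, 21.8) z10 (221, 11.6) medz 43.0
 brass 41 [292. 210.] z46 r,ang (120, 23.6) z10 (137, 7.0) medz 48.0
 brass 35 [355. 216.] z46 r,ang (54, -147.0) z10 (70, -112.5) medz 72.0
 brass 24 [336. 219.] z46 r,ang (14, 128.6) z10 (25, -61.8) medz 33.0
 brass 39 [380. 221.] z46 r,ang (121, -155.1) z10 (127, -137.1) medz 50.0
 brass 199 [389. 237.] z46 r,ang (161, -176.0) z10 (153, -162.7) medz 8.0
 brass 41 [306. 239.] z46 r,ang (119, 84.1) z10 (96, 69.5) medz 51.0
 brass 41 [352. 246.] z46 r,ang (120, 144.7) z10 (90, 154.5) medz 52.0
 pale 564 [378.88194688 -21.46319839 392.93573263] rel ang -170.70625214926986
 crop [258 160] [412 283]
```

View pics/w6.png

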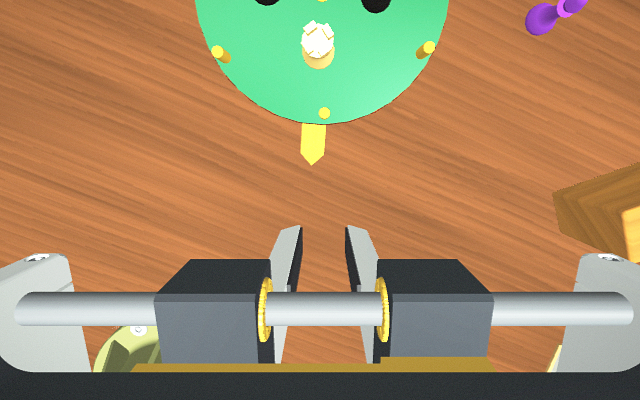

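View pics/d6.png

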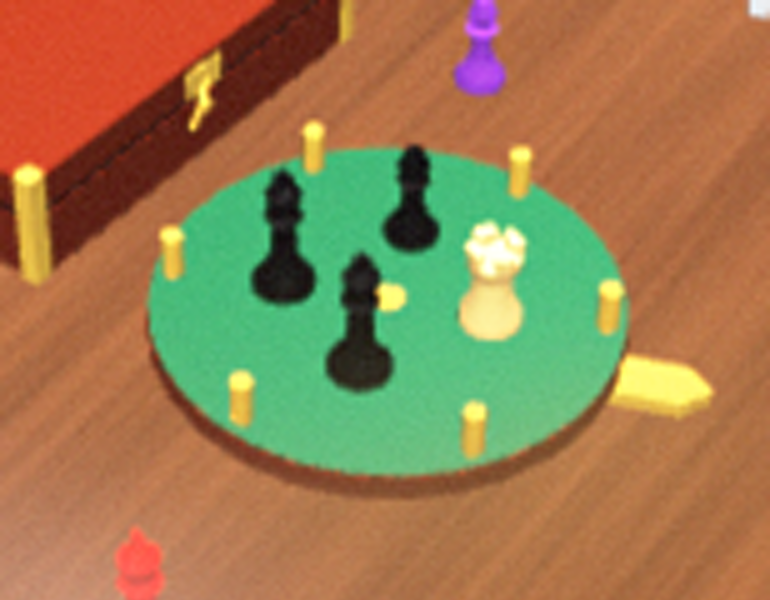

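The rook now sits at -160.7° and the pointer at -160.8°. All four pieces are standing and the gripper is clear of everything.

```bash
python3 -c "
from cell import manip
print(manip.sign_off())"
```

```text
the job is handed in; nothing more can be done
None
```

The pale rook now stands behind the brass pointer, and I handed the job in at about 8 s on the robot clock.

**What I did:** I put the open fingers either side of one rim post. I then pushed it about 45° clockwise along its arc, in two sweeps and a small final nudge. After that I opened the jaws, lifted clear and moved away. The robot touched only that post.

**Last checks:**
- **Rook position:** the wrist camera put the rook at -160.7° and the pointer at -160.8° about the axis.
- **Pieces:** all four were standing on the disc in the final side picture.
- **Rest of the table:** the purple and red look-alikes and the set box looked undisturbed where visible in the last pictures. I did not re-measure the clock, ashtray or mug, but the arm went nowhere near them while low.
- **Forces:** the wrist force readings at the end of each move stayed under about 1.5 N.

**Disagreement:** the side camera's automatic rook angles (-147° and -171°) did not match. One came from pixels at only part of the rook, and the other mixed in pixels of the gripper, so I relied on the wrist camera and the pictures.

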